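# Raise the stall's price sign and hold it up

### The job

Get the carrot price sign ready on the produce stall: shut the yellow lid fully on the loaded ballast box of the sign stand, then press the red release button so that the mast pops up. Then take the red grip, pull the mast up past its first stop to the second stop, where both sections are fully out, and finish while still gripping it and holding it up there, without letting go, so the collar can be tightened. Leave the other things on the stall where they are.

Things in the scene. Friction and masses are not known exactly. Their poses are not given: they have to be found in the camera images.
- stand: Green table-top price-sign stand, so heavy it does not move. Base plate 150 (x) x 310 (y) x 12 mm; origin at the centre of its underside, on the table; z up, yaw varies. Ballast box at its -y end, housing with red button and telescopic mast at its +y end. The sign hangs on the +x side, facing away from the robot.
- box_rim (a point): Centre of the mouth of the ballast box (120 x 120 mm outside), stand frame x 0, y -90 mm, 62 mm above the table. Two steel weights are already inside; the yellow lid is hinged on its +x rim.
- housing_top (a point): Centre of the housing's flat top, 115 mm above the table. The housing is 70 (x) x 160 (y) mm, from y = -20 to +140 mm in the stand frame; the button stands on it at x 0, y 5 mm, the mast comes out at x 0, y 105 mm.
- sign (a point): Centre of the white sign with a carrot, 110 (y) x 85 (z) x 4 mm, moving with the mast head: 50 mm to the +x side of the mast, 84 mm above the table when the mast is in. Carried by a bracket 14 mm wide that lies under the grip (top at 127 mm, mast in).
- lid_hinge (a point): Hinge line of the lid, at the middle of the box's +x rim, underside of the lid (stand frame: x 60, y -90, z 62.5 mm). The line runs along the stand's y.
- lid_edge (a point): Middle of the lid's free edge, on its upper (outer) face, 120 mm from the hinge. A 10 mm tab sticks out beyond it. Shut, it lies on the robot's side, x = -60 mm in the stand frame, 70 mm above the table.
- lid (a joint): Opening angle of the yellow lid (120 x 120 x 8 mm): 0 shut flat on the box, 1.57 upright. Starts standing open at 0.9 to 1.35 rad, leaning towards the robot. The hinge is stiff (about 0.1 N m friction): the lid stays where it is left and must be pushed all the way down, e.g. by its outer (+x) face.
- button (a joint): Travel of the release button, m: 0 up, 0.006 fully down, springs back; about 5 N bottoms it. Pressed home it draws the mast's latch.
- button_top (a point): Centre of the top of the red button (28 mm across), pressed straight down; 137 mm above the table, 22 mm above the housing top.
- mast_low (a joint): Extension of the lower (thicker, 20 mm aluminium) mast section, m: 0 in, 0.060 at its stop. Moves only after the upper section has reached its own stop; needs about 5 N rising to about 8 N upward.
- mast_top (a joint): Extension of the upper (thin steel) mast section, m: 0 in and latched (cannot be pulled), 0.060 at its stop. Pressing the button makes it pop up by itself to 0.015-0.025, where it stays. Pulled on, about 2.5 N, it reaches its stop (first stop), then the lower section follows to 0.060 (second stop, total 0.120). Let go, springs draw the mast back down.
- grip: Red block on top of the mast, 26 (x) x 42 (y) x 45 mm high, axes as the stand; origin at the centre of its underside, 142 mm above the table when the mast is in. 15 mm of free space lies under it, above the sign bracket.
- grip_top (a point): Centre of the top face of the red grip, 187 mm above the table when the mast is in, 202 to 212 mm popped up, 307 mm fully extended.
- potato_punnet: Clear punnet 120 x 160 x 35 mm with five brown potatoes (60 mm high in all). Bystander. Origin at the centre of its underside.
- carrot_tray: White tray 100 x 190 x 25 mm with three orange carrots. Bystander. Origin at the centre of its underside.
- spare_weight: Loose bare steel ballast block 90 x 38 x 32 mm lying on the table in front of the stand. Bystander: not needed. Origin at the centre of its underside.
- marker: Black marker pen 130 mm long, 12 mm thick, on the table. Bystander. Origin at the centre of its underside.
- wood_bowl: Dark wooden bowl, 100 mm across, 45 mm high. Bystander. Origin at the centre of its underside.
- tape_roll: Yellow roll of tape lying flat, 80 mm across, 24 mm high. Bystander. Origin at the centre of its underside.
- jar: Amber jar with red cap, 68 mm across, 100 mm high. Bystander. (Fixed scale, carton and cash tin, up to 230 mm high, stand only at the far left, far right and back right edges of the table.) Origin at the centre of its underside.

How it is judged:
On the way, in this order (a step that is already met when the one before it is completed fails the run):
1. the lid is shut on the ballast box (value of joint lid below 0.05 rad), for 0.2 s.
2. the release button is pressed home (value of joint button above 0.0045 m), for 0.05 s.
3. the gripped upper mast section is pulled out to the first stop (value of joint mast_top above 0.054 m and contact force between the fingers and grip above 1 N), for 0.05 s.
At the end, for the whole second after the job is handed in: The lid is shut (within 0.05 rad); both mast sections are at their stops (upper within 7 mm, lower within 8 mm, grip top at least 292 mm above the table), held still there by the fingers on the red grip (over 1 N) (value of joint lid below 0.05 rad and value of joint mast_top above 0.053 m and value of joint mast_low above 0.052 m and height (world z) of grip_top above 0.292 m and contact force between the fingers and grip above 1 N and linear speed of grip below 0.03 m/s); the arm keeps its last pose, push and grip.
It fails at once if a bystander is pushed more than 30 mm or tipped over (distance of any of potato_punnet, carrot_tray, spare_weight, marker, wood_bowl, tape_roll, jar from where it was at the start of the episode above 0.03 m or angle between any of potato_punnet, carrot_tray, spare_weight, marker, wood_bowl, tape_roll, jar's own z axis and vertical above 0.5 rad).
It also fails if it takes over 51 s, if anything falls off the work surface, if the arm or the gripper's body presses on something with over 40 N, if the wrist force passes 120 N, or if a joint passes its speed limit or range.

### The arm

A 7-joint arm with a two-finger parallel gripper is mounted at the origin on the work surface. World frame = base frame: x ahead of the robot, y to its left, z up, the work surface at z = 0. Lengths are in m, angles in rad, forces in N, time in s.
With the tool pointing down it reaches from about 0.4 to 0.85 m from the base axis. Payload 4.5 kg.
Tool frame: the origin (TCP) lies midway between the tips of the shut fingers; the grasp point (between the pads) lies 19 mm behind it; z points along the fingers, y is the line along which they close (so a half turn about z gives the same grasp; the last joint's range is limited). The gripper opens to 88 mm and grips with 3 to 60 N. Pads are 18 mm wide; open, the fingers measure 123 mm over their backs; the gripper's body (75 mm by 187 mm) begins 45 mm behind the grasp point.
Start: joints at [1.358, 0.689, -0.195, 1.565, 0.157, 0.902, -0.215], TCP at [0.153, -0.606, 0.239] pointing down, gripper open.
Joint ranges: [-3.01, 3.01], [-0.46, 2.08], [-1.47, 1.51], [0.13, 2.56], [-1, 4.14], [0.04, 2.09], [-2.66, 2.66]. Speed limits (rad/s): [2.57, 2.57, 3.14, 3.14, 3.14, 3.14, 3.14].

### API

Orientations are given as a unit quaternion [x, y, z, w].
In Python, from plant import r, eyes, finish_job gives the robot as it stands. The module is installed in compiled form; this text tells all that it offers.
- The arm moves only by the tool move_arm, never from a script. Its argument "motion" is a list of rows, each a list of 7 numbers: the shift along the tool's x, y, z in mm, then the turn, a rotation vector about the tool's x, y, z in degrees, then the closure, from 0 (fully open) to 1 (shut). A call has 1 to 5 rows; each row is the pose to reach, as a shift and turn from the pose commanded when the call began, along the tool's axes at that moment; what a row does not reach only later rows make up. A row lasts 1/8 s, in which the tool goes at most 62.5 mm and 10.7 degrees, less where a joint would pass 70% of its speed; a pose out of reach is approached as far as the arm can. A call with a gripper value outside its range is refused whole. The fingers move at their own pace and stop on an object; "newtons" is the grip in N (left out, the last holds). Time passes only in rows, so rows that repeat a pose let the fingers close. It gives the time, the measured TCP pose, the force, the opening and the grip force at its end, in the units of the state.
- r.get_state(): the state, without advancing time (a new reading comes with each control period).
- eyes.snapshot(name): name is "scene" or "top"; returns a dict with "frame" (384x512x3 uint8, red, green, blue), "z_map" (384x512 float32, m along the optical axis (not along the pixel's ray), 0 where there is no reading), "intrinsics" (3x3 intrinsics, pixels), "world_to_cam" (4x4, takes a point from world to camera coordinates). Camera axes: x right, y down, z forward; pixel columns grow to the right and rows downward; lengths in m; the calibration is good to about 2 mm. A picture is of the moment at which its call begins.
- finish_job(): hands the job in; it is judged then, once.
The state is a dict: "clock": time; "q": joint angles; "qd": joint speeds; "joint_torque": joint torques, N m; "tool_pos": TCP position; "eef_rot": TCP orientation; "contact_force": force on the tool from outside, world axes, zero at the start; "moment": the same for the moment, N m; "opening": opening from 0.0 (shut) to 1.0 (fully open); "finger_force": force on a finger pad.
Only numpy, scipy, OpenCV 4.12 (cv2) and the standard library are available. Lean on these libraries where they do the work, as an engineer would, in place of code of your own. Each camera call takes 0.05 s, during which the arm holds its last target. There are 200 camera calls.

## Working session

There is one attempt and no reset: what is moved stays moved. The work goes in short steps, Python scripts to look and compute and a tool call to move; the robot and the scene stay as the last step left them, time stands still between calls to the robot, and variables do not carry over. Pictures are saved under pics/ and viewed, at most 10 in all, crops included, and the job is handed in when it is done.

Besides the shell and the picture viewer there is one more tool, called after ">>>" in YAML: its name, and indented under it one key for each argument. move_arm: Moves the arm, as the interface text tells. Its arguments: {"type":"object","properties":{"motion":{"type":"array","items":{"type":"array","items":{"type":"number"}}},"newtons":{"type":"number"}},"required":["motion"]}

```bash
mkdir -p pics
cat > h.py <<'E'
import numpy as np,cv2
from plant import r,eyes,finish_job
from scipy.spatial.transform import Rotation as R
def snap(n,f):
    s=eyes.snapshot(n); cv2.imwrite('pics/%s.png'%f,s['frame'][:,:,::-1]); np.savez('pics/%s.npz'%f,**s); return s
def cloud(s):
    z=s['z_map'];K=s['intrinsics'];v,u=np.mgrid[:z.shape[0],:z.shape[1]]
    p=np.stack([(u-K[0,2])/K[0,0]*z,(v-K[1,2])/K[1,1]*z,z],-1)
    T=np.linalg.inv(s['world_to_cam']); return p@T[:3,:3].T+T[:3,3]
E
python3 - <<'E'
from h import *
a=snap('scene','s0');b=snap('top','t0')
st=r.get_state();print(st['tool_pos'],st['eef_rot'],R.from_quat(st['eef_rot']).as_matrix().round(3),st['clock'],st['opening'])
for s in(a,b):print(np.linalg.inv(s['world_to_cam']).round(2).tolist())
E
```

```text
[ 0.15247145 -0.60554027  0.23802332] [ 9.92395624e-01  1.23086472e-01 -1.73778678e-04 -7.84722102e-04] [[ 0.97   0.244 -0.001]
 [ 0.244 -0.97   0.002]
 [-0.    -0.002 -1.   ]] 0.1 1.0009615228634376
[[0.04, 0.56, -0.83, 1.58], [1.0, -0.01, 0.04, -0.05], [0.01, -0.83, -0.56, 0.81], [0.0, 0.0, 0.0, 1.0]]
[[0.0, -0.99, 0.14, 0.36], [-1.0, 0.0, 0.01, -0.02], [-0.01, -0.14, -0.99, 1.67], [0.0, 0.0, 0.0, 1.0]]
```

View pics/s0.png

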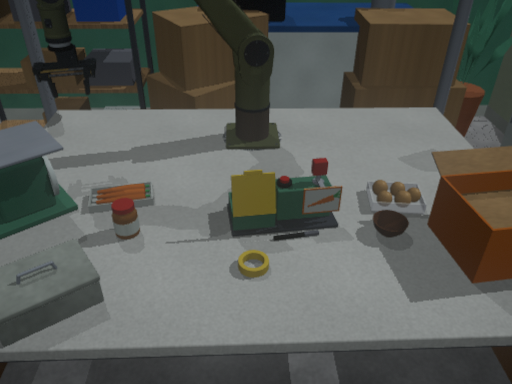

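View pics/t0.png

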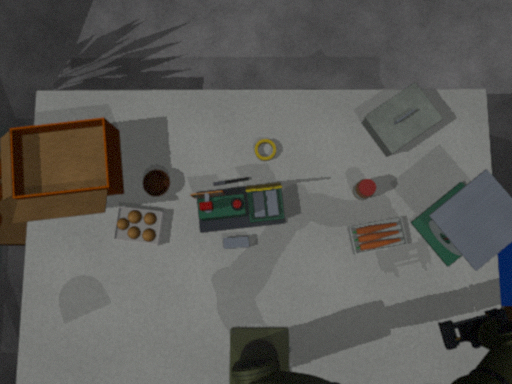

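The scene view faces the robot: lid around (253,195), button (285,181), grip (319,166). In the top view the grip is at (206,202), the button at (237,203), and the lid's edge runs along (265,188). Next I measure by colour.

Run:
```python
from h import *
for n,boxes in(('t0',dict(grip=(192,190,218,218),button=(228,195,246,212),lid=(240,175,295,200),green=(190,180,290,235))),('s0',dict(grip=(305,150,335,180),button=(275,172,294,188),lid=(228,165,280,220)))):
    s=dict(np.load('pics/%s.npz'%n));P=cloud(s);h=cv2.cvtColor(s['frame'],cv2.COLOR_RGB2HSV);ok=s['z_map']>0
    for k,(u0,v0,u1,v1) in boxes.items():
        H=h[v0:v1,u0:u1].astype(int);hue=H[...,0]
        m={'l':(hue>20)&(hue<35)&(H[...,1]>120),'g':(hue>60)&(hue<95)&(H[...,1]>60)}.get(k[0] if k!='grip' else 'x',((hue<6)|(hue>174))&(H[...,1]>130))
        m=m&(H[...,2]>50)&ok[v0:v1,u0:u1]
        p=P[v0:v1,u0:u1][m]
        if k=='green':
            p=p[(p[:,2]>.105)&(p[:,2]<.125)]
            print(cv2.minAreaRect((p[:,:2]*1000).astype(np.float32)))
        print(n,k,len(p),np.percentile(p,[2,50,98],axis=0).round(3).tolist())
        if k in('grip','button'):
            t=p[p[:,2]>np.percentile(p[:,2],95)-.008];print('  top',len(t),t.mean(0).round(4),cv2.minAreaRect((t[:,:2]*1000).astype(np.float32)))
        if k=='lid':
            c=np.median(p,0);q=p[np.abs(p-c).max(1)<.08];U,S,V=np.linalg.svd(q-q.mean(0));print('  normal',V[2].round(3),q.mean(0).round(3))
            t=p[p[:,2]>.155];print('  top',t.mean(0).round(4),np.percentile(t,[2,98],axis=0).round(3).tolist())
```

```text
t0 grip 94 [[0.501, 0.153, 0.179], [0.512, 0.17, 0.185], [0.524, 0.19, 0.192]]
  top 56 [0.5121 0.1696 0.1874] ((512.1121215820312, 169.30123901367188), (22.617111206054688, 35.425148010253906), 11.990217208862305)
t0 button 58 [[0.512, 0.062, 0.123], [0.523, 0.073, 0.133], [0.537, 0.086, 0.14]]
  top 43 [0.5231 0.0726 0.1349] ((522.4378662109375, 73.84281921386719), (23.909677505493164, 20.51856803894043), 89.60675811767578)
t0 lid 172 [[0.561, -0.071, 0.101], [0.573, -0.015, 0.174], [0.592, 0.041, 0.191]]
  normal [-0.947 -0.107 -0.302] [ 0.574 -0.015  0.164]
  top [ 0.5696 -0.0161  0.1778] [[0.56, -0.071, 0.157], [0.582, 0.039, 0.191]]
((517.5753173828125, 126.90011596679688), (69.66152954101562, 157.04837036132812), 6.316689968109131)
t0 green 552 [[0.48, 0.053, 0.107], [0.505, 0.124, 0.114], [0.555, 0.202, 0.121]]
s0 grip 99 [[0.508, 0.156, 0.149], [0.525, 0.168, 0.186], [0.532, 0.19, 0.19]]
  top 63 [0.5195 0.172  0.1873] ((518.3093872070312, 173.3701629638672), (24.159055709838867, 36.411041259765625), 7.834843158721924)
s0 button 53 [[0.515, 0.062, 0.131], [0.531, 0.074, 0.136], [0.54, 0.086, 0.14]]
  top 47 [0.5303 0.0738 0.1364] ((527.5604858398438, 73.91954803466797), (22.78411102294922, 26.08526611328125), 85.02616882324219)
s0 lid 1835 [[0.57, -0.07, 0.069], [0.588, -0.016, 0.127], [0.606, 0.042, 0.186]]
  normal [0.962 0.125 0.242] [ 0.588 -0.015  0.127]
  top [ 0.5768 -0.0161  0.1708] [[0.568, -0.072, 0.156], [0.586, 0.039, 0.19]]
```

>>> move_arm:
  motion:
    - [0,0,-60,0,0,0,1]
    - [45,-31,-70,0,0,-10,1]
    - [90,-62,-80,0,0,-20,1]
    - [135,-93,-80,0,0,-30,1]
    - [180,-124,-80,0,0,-40,1]

```text
clock: 0.72
tool_pos: [0.2978, -0.4403, 0.3187]
eef_rot: [0.889, 0.458, -0.0, 0.0]
contact_force: [0.6, 0.1, 0.1]
opening: 0.457
finger_force: 0.0
```

```bash
cat >> h.py <<'E'
def to(x,y,z,yaw):
    st=r.get_state();M=R.from_quat(st['eef_rot']);p=np.array(st['tool_pos'])
    c,s=np.cos(np.radians(yaw)),np.sin(np.radians(yaw))
    G=R.from_matrix(np.array([[c,s,0],[s,-c,0],[0,0,-1.]]))
    print('shift',(M.inv().apply(np.array([x,y,z])-p)*1000).round(1),'turn',(M.inv()*G).as_rotvec(degrees=True).round(2),'at',p.round(4),'t',st['clock'],'F',np.round(st['contact_force'],1),'q',np.round(st['q'],2))
O=np.array([.526,.068]);A=np.radians(6.5)
def S(x,y): return O+np.array([[np.cos(A),-np.sin(A)],[np.sin(A),np.cos(A)]])@[x/1000,y/1000]
E
python3 -c "
from h import *
to(*S(110,-90),.30,96.5)"
```

```text
shift [553.1  32.3  18.6] turn [-0.000e+00  1.000e-02 -4.203e+01] at [ 0.2978 -0.4403  0.3187] t 0.725 F [0.6 0.1 0.1] q [ 1.16  0.49 -0.42  1.73  0.23  0.97  0.03]
```

>>> move_arm:
  motion:
    - [55,3,2,0,0,-9,1]
    - [110,6,4,0,0,-18,1]
    - [170,9,6,0,0,-27,1]
    - [230,12,8,0,0,-36,1]
    - [290,15,10,0,0,-42,1]

```text
clock: 1.35
tool_pos: [0.4797, -0.2142, 0.3084]
eef_rot: [0.667, 0.745, -0.0, -0.0]
contact_force: [1.0, -0.6, -0.5]
opening: 0.002
finger_force: 0.0
```

```bash
python3 -c "
from h import *
to(*S(110,-90),.30,96.5)"
```

```text
shift [185.7 187.4   8.3] turn [-0.03  0.   -0.16] at [ 0.4797 -0.2142  0.3084] t 1.35 F [ 1.  -0.6 -0.5] q [ 0.73  0.52 -0.63  1.76  0.36  0.98  0.07]
```

>>> move_arm:
  motion:
    - [38,38,0,0,0,0,1]
    - [76,76,0,0,0,0,1]
    - [114,114,0,0,0,0,1]
    - [152,152,0,0,0,0,1]
    - [186,187,8,0,0,0,1]

```text
clock: 1.98
tool_pos: [0.6462, -0.0089, 0.3007]
eef_rot: [0.668, 0.744, 0.0, 0.0]
contact_force: [0.7, -0.6, -0.0]
opening: 0.004
finger_force: 0.0
```

```bash
python3 -c "
from h import *
to(*S(110,-90),.16,96.5)"
```

```text
shift [  0.   -0.8 140.7] turn [ 0.03  0.   -0.33] at [ 0.6462 -0.0089  0.3007] t 1.975 F [ 0.7 -0.6 -0. ] q [ 0.24  0.7  -0.58  1.4   0.4   1.15 -0.28]
```

>>> move_arm:
  motion:
    - [0,0,50,0,0,0,1]
    - [0,0,100,0,0,0,1]
    - [0,0,150,0,0,0,1]
    - [0,0,150,0,0,0,1]
    - [0,-25,150,0,0,0,1]

```text
clock: 2.6
tool_pos: [0.6222, -0.0125, 0.152]
eef_rot: [0.668, 0.744, 0.002, 0.001]
contact_force: [0.0, 0.1, 0.2]
opening: 0.006
finger_force: 0.0
```

>>> move_arm:
  motion:
    - [0,-12,0,0,0,0,1]
    - [0,-24,1,0,0,0,1]
    - [0,-36,5,0,0,0,1]
    - [0,-48,9,0,0,0,1]
    - [0,-59,16,0,0,0,1]

```text
clock: 3.22
tool_pos: [0.5638, -0.0194, 0.1376]
eef_rot: [0.668, 0.744, 0.002, 0.002]
contact_force: [0.3, -0.5, 0.7]
opening: 0.003
finger_force: 0.6
```

>>> move_arm:
  motion:
    - [0,-11,9,0,0,0,1]
    - [0,-19,20,0,0,0,1]
    - [0,-27,30,0,0,0,1]
    - [0,-31,38,0,0,0,1]
    - [0,-34,46,0,0,0,1]

```text
clock: 3.85
tool_pos: [0.5287, -0.0233, 0.0895]
eef_rot: [0.668, 0.744, 0.001, 0.001]
contact_force: [-0.7, -0.8, 0.0]
opening: 0.006
finger_force: 0.4
```

Run:
```python
from h import *
to(*S(-15,-90),.070,96.5)
a=snap('scene','s1')
cv2.imwrite('pics/c1.png',cv2.resize(a['frame'][120:250,190:360,::-1],None,fx=4,fy=4))
```

```text
shift [ 0.9 -7.4 19.5] turn [ 0.14  0.03 -0.37] at [ 0.5287 -0.0233  0.0895] t 3.85 F [-0.7 -0.8  0. ] q [ 0.19  0.82 -0.38  1.97  0.65  0.47 -0.57]
```

View pics/c1.png

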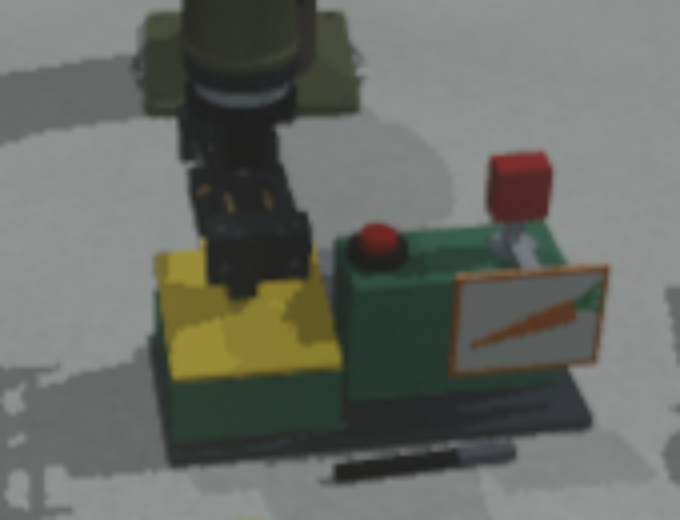

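The crop shows the lid (around 240,310) nearly flat under the fingertips, with the button (378,240) and grip (520,187) untouched. I'll press it the rest of the way down.

>>> move_arm:
  motion:
    - [0,-6,8,0,0,0,1]
    - [0,-12,15,0,0,0,1]
    - [0,-15,20,0,0,0,1]
    - [0,-15,23,0,0,0,1]
    - [0,-15,23,0,0,0,1]

```text
clock: 4.53
tool_pos: [0.5136, -0.0248, 0.0703]
eef_rot: [0.668, 0.744, 0.001, 0.003]
contact_force: [-8.4, -0.8, 49.9]
opening: 0.005
finger_force: 25.1
```

>>> move_arm:
  motion:
    - [0,0,-2,0,0,0,1]
    - [0,0,-2,0,0,0,1]
    - [0,0,-50,0,0,0,1]
    - [0,0,-100,0,0,0,1]
    - [40,8,-140,0,0,0,1]

```text
clock: 5.15
tool_pos: [0.5161, 0.0122, 0.2067]
eef_rot: [0.671, 0.742, -0.001, 0.001]
contact_force: [1.8, 0.7, 0.2]
opening: 0.004
finger_force: 0.0
```

Run:
```python
from h import *
a=snap('scene','s2')
P=cloud(a);h=cv2.cvtColor(a['frame'],cv2.COLOR_RGB2HSV).astype(int)
m=np.zeros(h.shape[:2],bool);m[178:225,225:285]=1
m&=(h[...,0]>20)&(h[...,0]<35)&(h[...,1]>120)&(a['z_map']>0)
p=P[m];print(len(p),np.percentile(p,[2,50,98],axis=0).round(3).tolist());q=p-p.mean(0)
print(np.linalg.lstsq(np.c_[q[:,:2]],q[:,2],rcond=None)[0])
to(*S(0,5),.150,96.5)
```

```text
1062 [[0.475, -0.077, 0.067], [0.543, -0.021, 0.071], [0.599, 0.039, 0.074]]
[ 0.00968524 -0.01601237]
shift [48.5 10.8 62.4] turn [ 0.62 -0.31 -0.13] at [0.5195 0.0232 0.212 ] t 5.2 F [1.6 5.3 2.7] q [ 0.21  0.63 -0.56  1.91  0.48  0.73 -0.51]
```

>>> move_arm:
  motion:
    - [25,6,25,0,0,0,1]
    - [48,10,50,0,0,0,1]
    - [48,10,58,0,0,0,1]
    - [48,10,58,0,0,0,1]

```text
clock: 5.7
tool_pos: [0.5206, 0.0632, 0.1471]
eef_rot: [0.668, 0.744, -0.001, -0.0]
contact_force: [-0.1, -0.6, 0.3]
opening: 0.005
finger_force: 0.0
```

Run:
```python
from h import *
to(*S(0,5),.131,96.5)
```

```text
shift [ 9.2  5.9 16.1] turn [-0.12  0.08 -0.38] at [0.5206 0.0632 0.1471] t 5.7 F [-0.1 -0.6  0.3] q [ 0.07  0.73 -0.47  1.94  0.56  0.6  -0.66]
```

>>> move_arm:
  motion:
    - [9,6,5,0,0,0,1]
    - [9,6,10,0,0,0,1]
    - [9,6,14,0,0,0,1]
    - [9,6,17,0,0,0,1]
    - [9,6,17,0,0,0,1]

```text
clock: 6.32
tool_pos: [0.5271, 0.0745, 0.1315]
eef_rot: [0.668, 0.744, 0.001, 0.001]
contact_force: [-0.0, 1.1, 8.2]
opening: 0.003
finger_force: 3.5
```

>>> move_arm:
  motion:
    - [0,0,1.5,0,0,0,1]
    - [0,0,1.5,0,0,0,1]
    - [0,0,-40,0,0,0,1]
    - [0,0,-90,0,0,0,0.5]
    - [0,0,-140,0,0,0,0]

```text
clock: 6.95
tool_pos: [0.5254, 0.0733, 0.2717]
eef_rot: [0.668, 0.744, -0.001, -0.0]
contact_force: [0.8, -0.3, -0.4]
opening: 0.207
finger_force: 0.0
```

>>> move_arm:
  motion:
    - [0,0,-10,0,0,0,0]
    - [0,0,-10,0,0,0,0]

```text
clock: 7.2
tool_pos: [0.526, 0.0734, 0.2805]
eef_rot: [0.668, 0.744, -0.0, 0.0]
contact_force: [0.3, -0.3, -0.7]
opening: 0.436
finger_force: 0.0
```

Run:
```python
from h import *
a=snap('scene','s3');b=snap('top','t3')
for s,(u0,v0,u1,v1) in((a,(305,140,338,180)),(b,(192,185,220,220))):
    P=cloud(s)[v0:v1,u0:u1];H=cv2.cvtColor(s['frame'],cv2.COLOR_RGB2HSV).astype(int)[v0:v1,u0:u1]
    m=((H[...,0]<6)|(H[...,0]>174))&(H[...,1]>130)&(H[...,2]>50)&(s['z_map'][v0:v1,u0:u1]>0)
    p=P[m];print(len(p),np.percentile(p,[2,50,98],axis=0).round(3).tolist())
    t=p[p[:,2]>np.percentile(p[:,2],95)-.008];print(t.mean(0).round(4),len(t))
to(*S(0,105),.27,96.5)
c=np.hstack([cv2.resize(s['frame'][y:y+110,x:x+110,::-1],(390,390)) for s,x,y in((a,240,120),(b,170,150))]);cv2.imwrite('pics/c3.png',c)
```

```text
92 [[0.505, 0.155, 0.172], [0.523, 0.17, 0.204], [0.532, 0.191, 0.207]]
[0.5187 0.1723 0.2048] 68
101 [[0.499, 0.152, 0.197], [0.512, 0.173, 0.203], [0.525, 0.19, 0.21]]
[0.5117 0.1721 0.2046] 76
shift [99.6 -0.5  9. ] turn [-0.19  0.06 -0.37] at [0.5252 0.0733 0.2791] t 7.3 F [ 0.   0.1 -0.4] q [ 0.15  0.56 -0.6   1.78  0.39  0.92 -0.52]
```

View pics/c3.png

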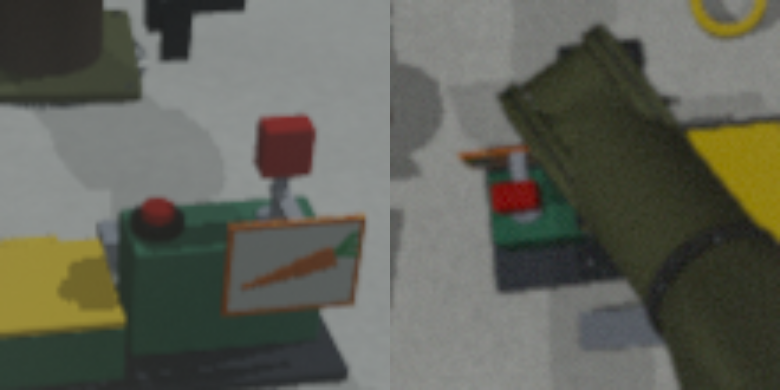

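The mast has popped up: the grip top is at about 0.205 m. The lid is shut. I'm moving over the grip.

>>> move_arm:
  motion:
    - [40,0,0,0,0,0,0]
    - [80,0,0,0,0,0,0]
    - [99,0,0,0,0,0,0]
    - [99,0,5,0,0,0,0]
    - [99,0,8,0,0,0,0]

```text
clock: 7.92
tool_pos: [0.5158, 0.1702, 0.2716]
eef_rot: [0.669, 0.743, -0.001, 0.0]
contact_force: [-1.0, 0.1, 0.8]
opening: 1.004
finger_force: 0.0
```

Run:
```python
from h import *
to(*S(0,105),.166,96.5)
print(r.get_state()['opening'])
```

```text
shift [  2.5  -1.2 105.6] turn [-0.1   0.14 -0.48] at [0.5158 0.1702 0.2716] t 7.925 F [-1.   0.1  0.8] q [-0.05  0.59 -0.59  1.76  0.4   0.92 -0.7 ]
1.0035002847699208
```

>>> move_arm:
  motion:
    - [2,-1,35,0,0,0,0]
    - [2,-1,70,0,0,0,0]
    - [2,-1,100,0,0,0,0]
    - [2,-1,105,0,0,0,0]
    - [2,-1,105,0,0,0,0.3]
  newtons: 35

```text
clock: 8.55
tool_pos: [0.5149, 0.1736, 0.168]
eef_rot: [0.669, 0.744, -0.0, 0.0]
contact_force: [-0.7, -0.2, 0.6]
opening: 0.908
finger_force: 0.0
```

>>> move_arm:
  motion:
    - [0,0,0,0,0,0,0.7]
    - [0,0,0,0,0,0,1]
    - [0,0,0,0,0,0,1]
    - [0,0,0,0,0,0,1]
    - [0,0,0,0,0,0,1]
  newtons: 35

```text
clock: 9.18
tool_pos: [0.5145, 0.1744, 0.1678]
eef_rot: [0.668, 0.744, 0.0, 0.0]
contact_force: [0.0, -0.3, 0.4]
opening: 0.342
finger_force: 0.0
```

>>> move_arm:
  motion:
    - [0,0,0,0,0,0,1]
    - [0,0,0,0,0,0,1]
    - [0,0,0,0,0,0,1]

```text
clock: 9.55
tool_pos: [0.5142, 0.1744, 0.1676]
eef_rot: [0.668, 0.744, -0.0, -0.0]
contact_force: [-0.6, 0.4, -0.1]
opening: 0.292
finger_force: 35.0
```

>>> move_arm:
  motion:
    - [0,0,-10,0,0,0,1]
    - [0,0,-20,0,0,0,1]
    - [0,0,-30,0,0,0,1]
    - [0,0,-38,0,0,0,1]
    - [0,0,-44,0,0,0,1]

```text
clock: 10.18
tool_pos: [0.5142, 0.1744, 0.212]
eef_rot: [0.668, 0.744, -0.0, -0.0]
contact_force: [-1.2, 0.8, -5.5]
opening: 0.292
finger_force: 35.0
```

>>> move_arm:
  motion:
    - [0,0,-8,0,0,0,1]
    - [0,0,-18,0,0,0,1]
    - [0,0,-28,0,0,0,1]
    - [0,0,-38,0,0,0,1]
    - [0,0,-46,0,0,0,1]

```text
clock: 10.8
tool_pos: [0.5142, 0.1743, 0.2583]
eef_rot: [0.668, 0.744, -0.0, -0.0]
contact_force: [-0.2, 0.3, -8.6]
opening: 0.291
finger_force: 35.0
```

>>> move_arm:
  motion:
    - [0,0,-4,0,0,0,1]
    - [0,0,-8,0,0,0,1]
    - [0,0,-10,0,0,0,1]
    - [0,0,-11,0,0,0,1]
    - [0,0,-11,0,0,0,1]

```text
clock: 11.42
tool_pos: [0.5143, 0.1744, 0.2686]
eef_rot: [0.668, 0.744, -0.0, -0.0]
contact_force: [-1.4, 0.1, -6.7]
opening: 0.291
finger_force: 35.0
```

>>> move_arm:
  motion:
    - [0,0,-1,0,0,0,1]
    - [0,0,-2,0,0,0,1]
    - [0,0,-2,0,0,0,1]
    - [0,0,-2,0,0,0,1]

```text
clock: 11.92
tool_pos: [0.5141, 0.1742, 0.2696]
eef_rot: [0.668, 0.744, -0.001, -0.0]
contact_force: [1.3, 2.2, -22.9]
opening: 0.291
finger_force: 35.0
```

Run:
```python
from h import *
a=snap('scene','s4')
P=cloud(a);h=cv2.cvtColor(a['frame'],cv2.COLOR_RGB2HSV).astype(int)
m=np.zeros(h.shape[:2],bool);m[100:180,300:345]=1
m&=((h[...,0]<6)|(h[...,0]>174))&(h[...,1]>130)&(h[...,2]>30)&(a['z_map']>0)
p=P[m];print(len(p),np.percentile(p,[2,50,98],axis=0).round(3).tolist())
to(.5,.17,.3,96.5)
cv2.imwrite('pics/c4.png',cv2.resize(a['frame'][70:250,190:390,::-1],None,fx=3,fy=3))
```

```text
65 [[0.503, 0.15, 0.27], [0.529, 0.16, 0.295], [0.581, 0.165, 0.337]]
shift [ -2.6 -14.5 -30.4] turn [-0.09  0.01 -0.35] at [0.5141 0.1742 0.2696] t 11.975 F [  2.    2.5 -24.6] q [-0.05  0.59 -0.59  1.76  0.4   0.91 -0.71]
```

View pics/c4.png

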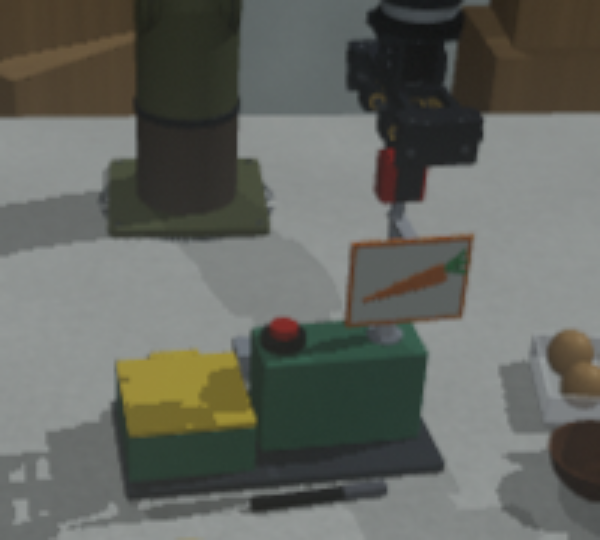

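The wrist force has jumped to 23 N after a 102 mm rise, which puts the mast at its second stop. The picture shows the sign raised at (410,280), the fingers on the grip (400,175) and the lid shut at (185,390). I'll ease the pull slightly and hand in.

>>> move_arm:
  motion:
    - [0,0,0.6,0,0,0,1]
    - [0,0,0.6,0,0,0,1]
    - [0,0,0.6,0,0,0,1]
    - [0,0,0.6,0,0,0,1]

```text
clock: 12.48
tool_pos: [0.5141, 0.1742, 0.2696]
eef_rot: [0.668, 0.744, -0.001, -0.0]
contact_force: [0.5, 3.0, -25.4]
opening: 0.288
finger_force: 35.0
```

Run:
```python
from h import *
s=r.get_state();print(s['tool_pos'],s['contact_force'],s['finger_force'])
if s['tool_pos'][2]>.266 and s['finger_force']>20: print(finish_job())
```

```text
[0.51413533 0.17415519 0.2696345 ] [  0.54651872   2.97959174 -25.43041191] 35.007034381851554
the job is handed in; nothing more can be done
None
```

I shut the lid, pressed the release button, and pulled the mast up to its second stop, still gripped at 35 N. I handed the job in at about 12.5 s; no verdict came back.

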